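# Refit a filter head with the right tapered adapter

### The job

The steel filter receiver is fitted with the wrong adapter: first take the orange narrow-bore adapter out of its mouth and stand it upright in the blue tray. Then seat the green wide-bore adapter upright and fully home in the receiver, and after that seat the white filter funnel upright and fully home in the green adapter. Lower the parts into their seats rather than dropping them, let go of each, and leave the timer, petri dish, small red-capped bottle and marker pen where they are.

Things in the scene. Friction and masses are not known exactly. Their poses are not given: they have to be found in the camera images.
- receiver: Fixed steel filter receiver, 80 high. Origin: centre of its underside; z up. Pot 84 in diameter up to z=34, sloping in to z=42; above it a round neck (outer diameter 47, widening to 59 at the rim, z=80) with a conical socket: bore diameter 51 at the rim, 32 at its floor, z=42. A suction spout 12 thick points along its own +x to 60 from the axis, 20 above the worktop.
- receiver_mouth (a point): Centre of the receiver's mouth, in the plane of its top rim, 80 above the worktop.
- adapter_narrow: Loose ORANGE plastic adapter, the wrong one, about 60 g, 58 high: tapered plug below (diameter 32 at the foot, 49 at height 34), straight grip collar 58 in diameter from height 34 to 58; the collar's underside is the stop shoulder. Bore 30 at the top. Origin: centre of the foot; z up its axis. Starts upright, fully home in the receiver: foot 34 below the rim, collar standing 24 above it.
- adapter_wide: Loose GREEN plastic adapter, the right one, about 60 g; outside as the orange one. Its bore tapers from diameter 50 at the top to 21 at the foot. Origin: centre of the foot; z up its axis. Starts upright on the worktop. 1 mm radial clearance in the receiver; fully home its shoulder rests on the receiver's rim, foot 34 below receiver_mouth.
- adapter_wide_mouth (a point): Centre of the green adapter's top opening, 58 above its foot.
- funnel: Loose white filter funnel, about 90 g, 66 high. Tapered foot (diameter 32 at the bottom, 48 at height 32), above it a straight hollow cup 58 in diameter, wall 3, from height 32 (stop shoulder) to 66. Origin: centre of the foot; z up its axis. Starts upright on the worktop. 1 mm radial clearance in the green adapter; fully home its shoulder rests on the collar, foot 32 below adapter_wide_mouth.
- tray: Fixed blue open tray, 180 (x) x 100 (y) x 20 high, walls and floor 4 thick, empty at the start. Origin: centre of its underside; x along its long side, z up.
- timer: White kitchen-style lab timer, 62x62x18. Loose bystander: leave it alone. Origin: centre of its underside.
- petri: Closed petri dish with pink content, 91 diameter, 15 high. Loose bystander: leave it alone. Origin: centre of its underside.
- small_bottle: Small lab bottle with a red cap, 48 diameter, 97 high. Loose bystander: leave it alone. Origin: centre of its underside.
- marker: Lying marker pen with a black cap, 138 long, 12 thick. Loose bystander: leave it alone. Origin: centre of its underside.

How it is judged (in metres and radians):
On the way, in this order (a step that is already met when the one before it is completed fails the run):
1. the orange adapter stands upright in the blue tray, released (x of adapter_narrow in the frame of tray between -0.08 and 0.08 m and y of adapter_narrow in the frame of tray between -0.04 and 0.04 m and z of adapter_narrow in the frame of tray below 0.012 m and angle between adapter_narrow's own z axis and vertical below 0.15 rad and contact force between the fingers and adapter_narrow below 0.05 N and linear speed of adapter_narrow below 0.02 m/s), for 0.2 s.
2. the green adapter is upright and fully home in the receiver, released (horizontal distance between adapter_wide and receiver_mouth below 0.004 m and z of adapter_wide in the frame of receiver between 0.0435 and 0.0485 m and angle between adapter_wide's own z axis and vertical below 0.05 rad and contact force between the fingers and adapter_wide below 0.05 N and linear speed of adapter_wide below 0.02 m/s), for 0.2 s.
At the end, for the whole second after the job is handed in: Orange adapter standing in the tray, within 0.15 rad of upright; green adapter home in the receiver and funnel home in the green adapter, each within 2.5 mm of full depth, 4 mm of centre and 0.05 rad of upright; all released and at rest (all of step 1 and all of step 2 and horizontal distance between funnel and adapter_wide_mouth below 0.004 m and z of funnel in the frame of adapter_wide between 0.0235 and 0.0285 m and angle between funnel's own z axis and vertical below 0.05 rad and contact force between the fingers and funnel below 0.05 N and linear speed of funnel below 0.02 m/s); the robot touches nothing.
It fails at once if a bystander (timer, petri dish, small bottle, marker) is pushed more than 30 mm (distance of any of timer, petri, small_bottle, marker from where it was at the start of the episode above 0.03 m).
It fails at once if the green adapter or the funnel is let go over the receiver more than 15 mm above its seat ((horizontal distance between adapter_wide and receiver_mouth below 0.02 m and z of adapter_wide in the frame of receiver above 0.061 m and contact force between the fingers and adapter_wide below 0.05 N) or (horizontal distance between funnel and receiver_mouth below 0.02 m and z of funnel in the frame of receiver above 0.087 m and contact force between the fingers and funnel below 0.05 N)).
It also fails if it takes over 72 s, if anything falls off the work surface, if the arm or the gripper's body presses on something with over 40 N, if the wrist force passes 120 N, or if a joint passes its speed limit or range.

### The arm

A 6-joint arm with a two-finger parallel gripper is mounted at the origin on a cart in front of the work surface, level with it; the furniture and walls round the work are solid. World frame = base frame: x ahead of the robot, y to its left, z up, the work surface at z = 0. Lengths are in m, angles in degrees, forces in N, time in s.
With the tool pointing down it reaches from about 0.4 to 0.825 m from the base axis. Payload 7 kg.
Tool frame: the origin (TCP) lies between the finger pads; the fingertips stand 22 mm ahead of it and the grasp point (between the pads) lies 3 mm ahead of it; z points along the fingers, y is the direction in which the jaws open and shut (so a half turn about z gives the same grasp; the last joint's range is limited). The gripper opens to 88 mm and grips with 3 to 60 N. Pads are 19 mm wide; open, the fingers measure 130 mm over their backs; the gripper's body (78 mm by 193 mm) begins 47 mm behind the grasp point.
Start: joints at [-59.868, 20.546, 0.682, 0, -70.136, -16.507], TCP at [0.159, -0.656, 0.249] pointing down, gripper open.
Joint ranges: [-176.03, 176.03], [-82.01, 121.73], [-58.28, 71.71], [-173.87, 95.51], [-174.79, -0.11], [-173.66, 173.66]. Speed limits (degrees/s): [136.94, 136.94, 172.46, 180, 180, 180].

### API

Orientations are given as [roll, pitch, yaw] about the fixed x, y, z axes, in that order (R = Rz(yaw) Ry(pitch) Rx(roll)).
In Python, from plant import telemetry, cams, r gives the robot as it stands.
- The arm moves only by the tool carry_out, never from a script. Its argument "commands" is one flat list of numbers, 5 for each row, row after row: the shift along the world's x, y, z as a fraction of full scale, then the turn about the world's z as a fraction of full scale, then the gripper's target within -1 to 1 (shut at 1, half-way at 0, fully open at -1). In form: [x, y, z, turn, claw, x, y, z, turn, claw, ...]. A call has 1 to 8 rows; each row shifts and turns the commanded pose from where the row before left it; what a row does not reach is not made up. Full scale, the value 1, is 0.04 m for a shift and 4 degrees for a turn. A row lasts 1/10 s, in which the tool goes at most 50 mm and 8.59 degrees, less where a joint would pass 70% of its speed; a pose out of reach is approached as far as the arm can. A call with a number of a shift or a turn outside -1 to 1 is refused whole. A call with a gripper value outside its range is refused whole. The fingers move at their own pace and stop on an object; "grip_force" is the grip in N (left out, the last holds). Time passes only in rows, so rows that do not move let the fingers close. It gives the time, the measured TCP pose, the force and the opening at its end, in the units of the state.
- telemetry.get_state(): the state, without advancing time (a new reading comes with each control period).
- cams.capture(name): name is "scene" or "side" or "wrist"; returns a dict with "frame" (384x512x3 uint8, red, green, blue), "camera_matrix" (3x3 intrinsics, pixels), "camera_from_world" (4x4, takes a point from world to camera coordinates); the wrist camera has in their place "mount" (4x4, takes a point from camera to tool coordinates, whose origin is the TCP and whose axes are the flange's). Camera axes: x right, y down, z forward; pixel columns grow to the right and rows downward; lengths in m; the calibration is good to about 2 mm. A picture is of the moment at which its call begins: read the wrist's pose just before it. There is no depth.
- r.close_job(): hands the job in, once; it reports no verdict.
The state is a dict: "time_s": time; "joints": joint angles; "qd": joint speeds; "joint_torque": joint torques, N m; "tcp_pos": TCP position; "eef_rot": TCP orientation; "contact_force": force on the tool from outside, world axes, zero at the start; "moment": the same for the moment, N m; "gripper_width": finger opening in m.
Only numpy, scipy, OpenCV 4.12 (cv2) and the standard library are available. Lean on these libraries where they do the work, as an engineer would, in place of code of your own. Each camera call takes 0.05 s, during which the arm holds its last target. There are 200 camera calls.

## Working session

There is one attempt and no reset: what is moved stays moved. The work goes in short steps, Python scripts to look and compute and a tool call to move; the robot and the scene stay as the last step left them, time stands still between calls to the robot, and variables do not carry over. Pictures are saved under pics/ and viewed, about 8 in all and at most 12, crops included, and the job is handed in when it is done.

Besides the shell and the picture viewer there is one more tool, called after "Request:" as name(argument=value, ...), one argument or row to a line, values as JSON. carry_out: Moves the arm, as the interface text tells. Shift numbers are shares of 0.04 m and turn numbers shares of 4 degrees, none past 1 either way. Its arguments: {"type":"object","properties":{"commands":{"type":"array"},"grip_force":{"type":"number"}},"required":["commands"]}

```bash
mkdir -p pics
cat > h.py <<'E'
import numpy as np,cv2
from plant import telemetry,cams,r
from scipy.spatial.transform import Rotation as R
def cap(n):
    s=telemetry.get_state(); c=cams.capture(n)
    K=np.array(c["camera_matrix"])
    if n=="wrist":
        T=np.eye(4); T[:3,:3]=R.from_euler('xyz',s["eef_rot"],degrees=True).as_matrix(); T[:3,3]=s["tcp_pos"]
        W=T@np.array(c["mount"])
    else: W=np.linalg.inv(np.array(c["camera_from_world"]))
    return c["frame"],K,W
def plane(K,W,uv,z):
    d=W[:3,:3]@np.linalg.inv(K)@np.array([uv[0],uv[1],1.]); o=W[:3,3]
    return o+d*(z-o[2])/d[2]
def proj(K,W,p):
    q=np.linalg.inv(W)@np.array([*p,1.]); q=K@q[:3]; return q[:2]/q[2]
def save(n,f): cv2.imwrite(f"pics/{n}.png",f[:,:,::-1])
E
python3 - <<'E'
from h import *
s=telemetry.get_state();print(s)
a=[]
for n in("scene","side"):
    f,K,W=cap(n);save(n,f);np.savez(n,f=f,K=K,W=W);print(n,K[0,0],W.round(3).tolist())
E
```

```text
{'time_s': 0.0, 'joints': array([-5.98681861e+01,  2.05899510e+01,  6.34947829e-01, -1.88816086e-02,
       -7.01356442e+01, -1.65073088e+01]), 'qd': array([-0.0306472 ,  0.04098945,  0.01316866, -0.0015676 ,  0.01564393,
        0.21537053]), 'joint_torque': array([ 7.48235880e-05, -5.82715237e+01,  2.93063557e+01,  6.99765980e+00,
        6.99490993e-03, -1.30438784e-04]), 'tcp_pos': array([ 0.15887565, -0.65558315,  0.24765222]), 'eef_rot': array([ 1.79908045e+02, -8.74014086e-03, -1.66381918e+02]), 'contact_force': array([-0.56350095, -0.36933571, -0.58681763]), 'moment': array([0.00666904, 0.01350446, 0.06408865]), 'gripper_width': 0.08766284414016051}
scene 398.1272405243332 [[-0.453, -0.36, 0.816, -0.509], [-0.891, 0.206, -0.404, 0.484], [-0.022, -0.91, -0.414, 0.596], [0.0, 0.0, 0.0, 1.0]]
side 395.7041851215475 [[-0.858, -0.336, 0.389, 0.054], [-0.514, 0.555, -0.654, 0.697], [0.004, -0.761, -0.649, 0.801], [0.0, 0.0, 0.0, 1.0]]
```

View pics/scene.png

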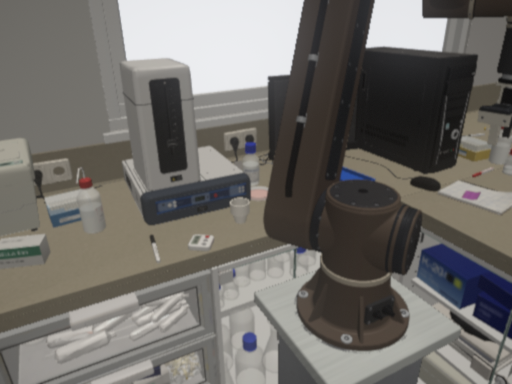

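View pics/side.png

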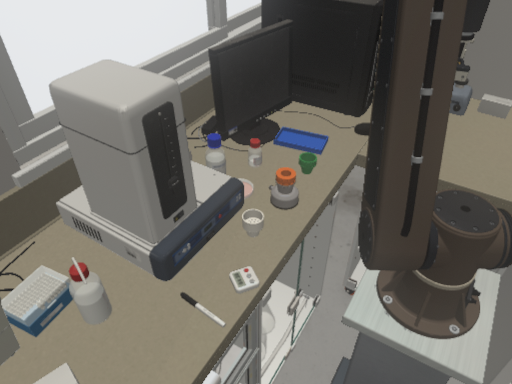

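The side view shows the funnel at (253,222), the receiver with the orange adapter at (286,182), the green adapter at (308,163), the tray at (302,140), the red-capped bottle at (255,152), the petri dish at (240,188), the timer at (245,279) and the marker at (202,308). In the scene view the arm hides most of these.

Run:
```python
from h import *
d=np.load("side.npz");f,K,W=d["f"],d["K"],d["W"]
hsv=cv2.cvtColor(f,cv2.COLOR_RGB2HSV)
def m(lo,hi,box):
    k=cv2.inRange(hsv,lo,hi); b=np.zeros_like(k); x0,y0,x1,y1=box; b[y0:y1,x0:x1]=k[y0:y1,x0:x1]
    c=max(cv2.findContours(b,0,2)[0],key=cv2.contourArea); return c
for n,lo,hi,box,z in [("orange",(3,150,100),(14,255,255),(265,160,305,205),.104),("green",(50,80,30),(85,255,200),(290,145,330,185),.058),("tray",(105,120,50),(125,255,255),(265,120,340,160),.02),("cap",(0,120,60),(179,255,255),(245,135,266,150),.09)]:
    try:
        c=m(lo,hi,box);x,y,w,h=cv2.boundingRect(c);print(n,(x,y,w,h))
        if n=="tray":
            q=cv2.boxPoints(cv2.minAreaRect(c));
            ap=cv2.approxPolyDP(c,3,True)[:,0]; print([(p.tolist(),plane(K,W,p,.02)[:2].round(3).tolist()) for p in ap])
        else:
            # top ellipse: width w (disc), centre below top edge
            print(plane(K,W,(x+w/2,y),z).round(3),plane(K,W,(x+w/2,y+w*.33),z).round(3))
    except Exception as e: print(n,e)
for n,uv,z in [("funnel rimc",(253,218),.066),("timer",(245,278),.018),("petri",(240,188),.015),("bottle cap",(255,143),.097),("m1",(182,296),.006),("m2",(222,322),.006),("blue box corner",(160,265),.06),("recv pot",(285,197),.034)]: print(n,plane(K,W,uv,z).round(3))
```

```text
orange (276, 168, 20, 17)
[ 0.464 -0.148  0.104] [ 0.449 -0.12   0.104]
green (299, 152, 18, 22)
[ 0.47  -0.319  0.058] [ 0.455 -0.289  0.058]
tray (274, 128, 54, 26)
[([274, 140], [0.63, -0.377]), ([320, 153], [0.453, -0.387]), ([327, 137], [0.474, -0.495]), ([282, 128], [0.645, -0.465])]
cap (250, 138, 10, 10)
[ 0.638 -0.258  0.09 ] [ 0.628 -0.241  0.09 ]
funnel rimc [0.457 0.049 0.066]
timer [0.39  0.197 0.018]
petri [ 0.59  -0.089  0.015]
bottle cap [ 0.617 -0.223  0.097]
m1 [0.494 0.311 0.006]
m2 [0.373 0.318 0.006]
blue box corner [0.565 0.296 0.06 ]
recv pot [ 0.44  -0.104  0.034]
```

Request:
carry_out(
  commands=[0.5,0.95,0,0,-1,0.5,0.95,0,0,-1,0.5,0.95,0,0,-1,0.5,0.95,0,0,-1,0.5,0.95,0,0,-1,0.5,0.95,0,0,-1,0.5,0.95,0,0,-1,0.5,0.95,0,0,-1],
  grip_force=20,
)

```text
time_s: 0.9
tcp_pos: [0.3192, -0.3503, 0.2484]
eef_rot: [180.0, -0.0, -166.4]
contact_force: [2.2, -0.7, -0.4]
gripper_width: 0.0874
```

Run:
```python
from h import *
print(telemetry.get_state()["tcp_pos"])
f,K,W=cap("wrist");save("w1",f);np.savez("w1",f=f,K=K,W=W);print(K[0,0],W.round(3).tolist())
for p in [(.449,-.12,.104),(.455,-.289,.058)]:print(proj(K,W,p))
```

```text
[ 0.31924745 -0.35031198  0.24841228]
264.3339736052583 [[-0.235, 0.939, 0.249, 0.253], [0.972, 0.227, 0.061, -0.367], [0.001, 0.257, -0.966, 0.385], [0.0, 0.0, 0.0, 1.0]]
[408.84443391 320.71912088]
[276.20824515 276.26300623]
```

View pics/w1.png

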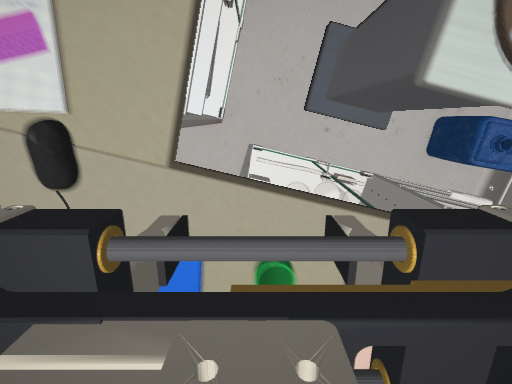

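The wrist view looks back towards the base. Things below the TCP show around row 180, and green is at (275,272). I'm moving on to hover over the orange adapter.

Request:
carry_out(
  commands=[0.5,0.95,0,0,-1,0.5,0.95,0,0,-1,0.5,0.95,0,0,-1,0.5,0.95,0,0,-1,0.5,0.95,0,0,-1,0.5,0.95,0,0,-1,0,0,0,0,-1,0,0,0,0,-1],
)

```text
time_s: 1.75
tcp_pos: [0.4391, -0.1231, 0.2482]
eef_rot: [180.0, -0.0, -166.2]
contact_force: [0.3, 0.1, -0.3]
gripper_width: 0.0878
```

Run:
```python
from h import *
print(telemetry.get_state()["tcp_pos"])
f,K,W=cap("wrist");save("w2",f);np.savez("w2",f=f,K=K,W=W)
for p in [(.449,-.12,.104),(.455,-.289,.058)]:print(proj(K,W,p))
h=cv2.cvtColor(f,cv2.COLOR_RGB2HSV);k=cv2.inRange(h,(3,150,100),(14,255,255))
for c in cv2.findContours(k,0,2)[0]:
    if cv2.contourArea(c)>200: print(cv2.boundingRect(c),cv2.fitEllipse(c),plane(K,W,cv2.fitEllipse(c)[0],.104))
```

```text
[ 0.43907691 -0.12307853  0.24823688]
[257.15571795 191.93642692]
[123.30589124 155.2070045 ]
(237, 184, 27, 25) ((249.9305419921875, 196.1875762939453), (24.41680335998535, 27.422588348388672), 88.564208984375) [ 0.45565301 -0.12660885  0.104     ]
```

View pics/w2.png

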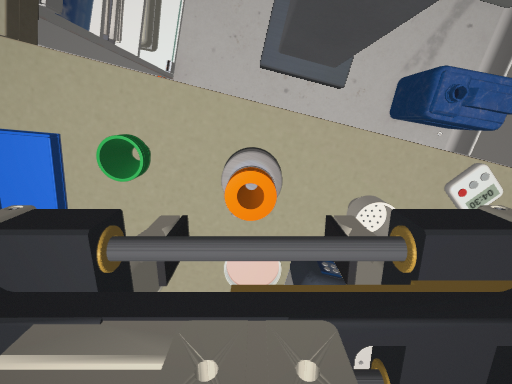

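Orange's top ring is at (251,194), green at (123,158), and the funnel is partly hidden at (373,215). Next come the exact centres.

```bash
cat >> h.py <<'E'
def top(f,K,W,lo,hi,z,rad=.029,box=None):
    k=cv2.inRange(cv2.cvtColor(f,cv2.COLOR_RGB2HSV),lo,hi)
    if box: b=np.zeros_like(k);x0,y0,x1,y1=box;b[y0:y1,x0:x1]=k[y0:y1,x0:x1];k=b
    c=max(cv2.findContours(k,0,1)[0],key=cv2.contourArea)
    h=cv2.convexHull(c)[:,0]
    P=np.array([plane(K,W,p,z)[:2] for p in h]); (x,y),r_=cv2.minEnclosingCircle((P*1000).astype(np.float32))
    return cv2.boundingRect(c),(round(x/1000,4),round(y/1000,4),round(r_,1))
O=((3,120,80),(22,255,255)); G=((50,80,30),(85,255,220)); B=((105,120,50),(125,255,255))
E
python3 - <<'E'
from h import *
d=np.load("w2.npz");f,K,W=d["f"],d["K"],d["W"]
print(top(f,K,W,*O,.104)); print(top(f,K,W,*G,.058)); 
print("funnel",[plane(K,W,p,.066).round(3) for p in [(373,215),(350,197)]])
print("timer",plane(K,W,(476,189),.018),"petri",plane(K,W,(253,275),.015))
print("tray corner",plane(K,W,(62,133),.02))
E
```

```text
((224, 167, 53, 54), (0.4535, -0.1272, 30.9))
((96, 134, 54, 48), (0.4579, -0.2887, 34.1))
funnel [array([0.454, 0.034, 0.066]), array([ 0.438, -0.002,  0.066])]
timer [0.39313091 0.19052414 0.018     ] petri [ 0.60733197 -0.0875447   0.015     ]
tray corner [ 0.45411185 -0.39027072  0.02      ]
```

Request:
carry_out(
  commands=[0.36,-0.09,0,0,-1,0,0,-1,0,-1,0,0,-1,0,-1,0,0,-1,0,-1,0,0,-0.55,0,-1,0,0,0,0,-1,0,0,0,0,1,0,0,0,0,1],
)

```text
time_s: 2.6
tcp_pos: [0.4546, -0.1281, 0.108]
eef_rot: [-180.0, 0.1, -166.4]
contact_force: [0.9, -0.4, 0.2]
gripper_width: 0.0768
```

Request:
carry_out(
  commands=[0,0,0,0,1,0,0,0,0,1,0,0,0,0,1],
)

```text
time_s: 2.9
tcp_pos: [0.4539, -0.1275, 0.1075]
eef_rot: [-180.0, 0.1, -166.4]
contact_force: [-1.8, 0.8, 4.5]
gripper_width: 0.0569
```

Request:
carry_out(
  commands=[0,0,0,0,1,0,0,0.3,0,1,0,0,0.5,0,1,0,0,0.7,0,1,0,0,1,0,1,0,0,1,0,1,0,0,0,0,1],
)

```text
time_s: 3.6
tcp_pos: [0.4561, -0.1277, 0.2522]
eef_rot: [-179.8, 0.5, -166.3]
contact_force: [0.4, 0.3, -1.1]
gripper_width: 0.057
```

Run:
```python
from h import *
f,K,W=cap("wrist");save("w3",f);np.savez("w3",f=f,K=K,W=W)
print(telemetry.get_state()["tcp_pos"],telemetry.get_state()["gripper_width"])
# receiver rim: view crop
cv2.imwrite("pics/w3c.png",cv2.resize(f[100:300,40:460,::-1],None,fx=1.8,fy=1.8))
```

```text
[ 0.45476379 -0.12744671  0.24932125] 0.05711654056101807
```

View pics/w3c.png

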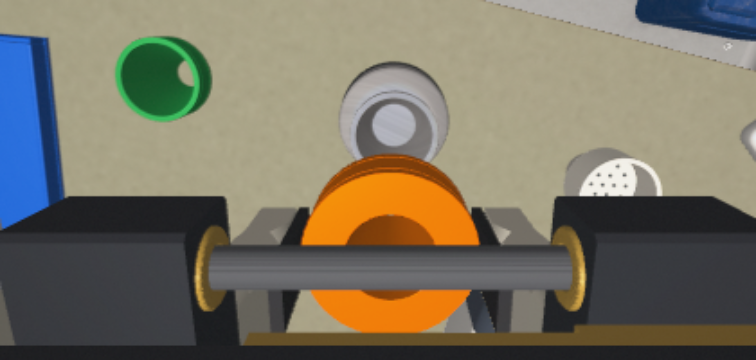

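The orange adapter is held upright and the receiver socket is empty at about (393,125) in the crop. I'm carrying it to the tray.

Request:
carry_out(
  commands=[0.23,-0.95,0,0,1,0.23,-0.95,0,0,1,0.23,-0.95,0,0,1,0.23,-0.95,0,0,1,0.23,-0.95,0,0,1,0.23,-0.95,0,0,1,0.23,-0.95,0,0,1,0.23,-0.95,0,0,1],
)

```text
time_s: 4.45
tcp_pos: [0.5267, -0.4328, 0.2447]
eef_rot: [179.9, -0.1, -166.4]
contact_force: [0.9, 1.0, -0.1]
gripper_width: 0.0571
```

Request:
carry_out(
  commands=[0,0,0,0,1,0,0,0,0,1,0,0,0,0,1],
)

```text
time_s: 4.75
tcp_pos: [0.5266, -0.4309, 0.2455]
eef_rot: [179.9, -0.1, -166.4]
contact_force: [-0.4, 0.7, -0.1]
gripper_width: 0.0568
```

Run:
```python
from h import *
s=telemetry.get_state();print(s["tcp_pos"],s["gripper_width"])
f,K,W=cap("wrist");save("w4",f)
h=cv2.inRange(cv2.cvtColor(f,cv2.COLOR_RGB2HSV),*B)
c=max(cv2.findContours(h,0,2)[0],key=cv2.contourArea)
for p in cv2.approxPolyDP(c,4,True)[:,0]: print(p,plane(K,W,p,.02)[:2].round(3))
```

```text
[ 0.52656456 -0.43085797  0.24551634] 0.05679374578800955
[285 126] [ 0.461 -0.407]
[211 120] [ 0.477 -0.505]
[211 218] [ 0.613 -0.478]
[237 188] [ 0.559 -0.451]
[260 184] [ 0.546 -0.421]
[278 189] [ 0.547 -0.394]
```

View pics/w4.png

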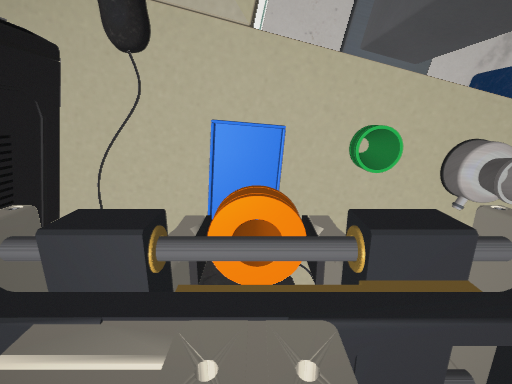

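Tray: the near short edge runs from (211,120) to (285,126), giving a centre near (0.557,-0.44). The black PC is about 0.28 m away, which is clear. I'll shift 14 mm to −y and lower.

Request:
carry_out(
  commands=[0.1,-0.35,-0.5,0,1,0,0,-1,0,1,0,0,-1,0,1,0,0,-1,0,1,0,0,-0.7,0,1,0,0,-0.15,0,1,0,0,0,0,1],
)

```text
time_s: 5.5
tcp_pos: [0.531, -0.4448, 0.0725]
eef_rot: [180.0, -0.1, -166.3]
contact_force: [0.3, -0.2, -0.3]
gripper_width: 0.0569
```

Request:
carry_out(
  commands=[0,0,-0.05,0,1,0,0,0,0,1],
)

```text
time_s: 5.7
tcp_pos: [0.5321, -0.4459, 0.0726]
eef_rot: [-179.9, 0.1, -166.3]
contact_force: [-1.4, 0.6, 0.4]
gripper_width: 0.057
```

Request:
carry_out(
  commands=[0,0,-0.1,0,1,0,0,0,0,1],
)

```text
time_s: 5.9
tcp_pos: [0.531, -0.4456, 0.067]
eef_rot: [-180.0, 0.0, -166.4]
contact_force: [-0.2, 0.6, -1.0]
gripper_width: 0.0569
```

Request:
carry_out(
  commands=[0,0,-0.08,0,1,0,0,0,0,1],
)

```text
time_s: 6.1
tcp_pos: [0.5314, -0.446, 0.0654]
eef_rot: [-179.9, 0.0, -166.3]
contact_force: [-2.8, 3.5, 11.4]
gripper_width: 0.0569
```

Contact with the floor at the expected height, so I'll release and rise.

Request:
carry_out(
  commands=[0,0,0.03,0,1,0,0,0,0,-1,0,0,0,0,-1,0,0,0,0,-1,0,0,0,0,-1,0,0,0.5,0,-1,0,0,1,0,-1,0,0,1,0,-1],
)

```text
time_s: 6.9
tcp_pos: [0.5304, -0.4454, 0.1646]
eef_rot: [179.9, -0.1, -166.4]
contact_force: [0.5, 0.5, 1.2]
gripper_width: 0.0877
```

Request:
carry_out(
  commands=[-0.38,0.8,1,0,-1,-0.38,0.8,1,0,-1,-0.38,0.8,0.1,0,-1,-0.38,0.8,0,0,-1,-0.38,0.8,0,0,-1,0,0,0,0,-1,0,0,0,0,-1],
)

```text
time_s: 7.6
tcp_pos: [0.4571, -0.2892, 0.2442]
eef_rot: [-180.0, 0.1, -166.3]
contact_force: [-0.0, -0.1, 0.5]
gripper_width: 0.0878
```

Run:
```python
from h import *
s=telemetry.get_state();print(s["tcp_pos"],s["gripper_width"])
f,K,W=cap("wrist");save("w5",f);np.savez("w5",f=f,K=K,W=W)
print(top(f,K,W,*G,.058)); print(top(f,K,W,*O,.062))
cv2.imwrite("pics/w5.png",f[:300,:,::-1])
```

```text
[ 0.45706015 -0.28923724  0.24417429] 0.08781229108502893
((230, 152, 47, 47), (0.4592, -0.2932, 30.1))
((231, 281, 281, 11), (0.5763, -0.0972, 194.1))
```

View pics/w5.png

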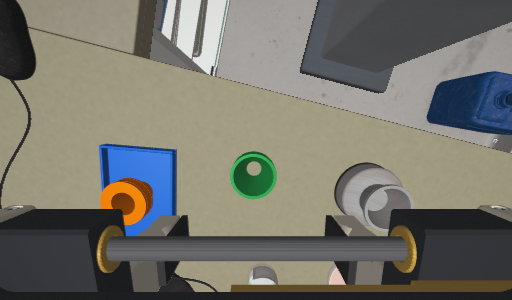

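Orange stands upright in the tray at (125,200), and green is at (253,175), i.e. (0.459,-0.293). Now I'll grasp green.

Request:
carry_out(
  commands=[0.05,-0.1,-0.5,0,-1,0,0,-1,0,-1,0,0,-1,0,-1,0,0,-1,0,-1,0,0,-1,0,-1,0,0,-0.06,0,-1,0,0,0,0,-1,0,0,0,0,1],
)

```text
time_s: 8.45
tcp_pos: [0.4604, -0.2945, 0.0626]
eef_rot: [-179.9, 0.1, -166.4]
contact_force: [0.2, 0.1, 0.5]
gripper_width: 0.0839
```

Request:
carry_out(
  commands=[0,0,0,0,1,0,0,0,0,1,0,0,0,0,1,0,0,0,0,1],
)

```text
time_s: 8.85
tcp_pos: [0.4594, -0.2938, 0.0619]
eef_rot: [-180.0, 0.1, -166.4]
contact_force: [-1.0, 1.5, 3.4]
gripper_width: 0.0569
```

Request:
carry_out(
  commands=[0,0,0.3,0,1,0,0,1,0,1,0,0,1,0,1,0,0,1,0,1,0,0,1,0,1,0,0,0.3,0,1,0,0,0,0,1],
)

```text
time_s: 9.55
tcp_pos: [0.4597, -0.294, 0.2479]
eef_rot: [-179.9, 0.2, -166.4]
contact_force: [0.5, 0.2, -0.8]
gripper_width: 0.0569
```

Run:
```python
from h import *
s=telemetry.get_state();print(s["tcp_pos"],s["gripper_width"])
f,K,W=cap("wrist");save("w6",f);np.savez("w6",f=f,K=K,W=W)
T=s["tcp_pos"]
def bb(f,c,box):
    k=cv2.inRange(cv2.cvtColor(f,cv2.COLOR_RGB2HSV),*c);x0,y0,x1,y1=box;k=k[y0:y1,x0:x1]
    c=max(cv2.findContours(k,0,1)[0],key=cv2.contourArea);return cv2.boundingRect(c)
print("orange held",bb(np.load("w3.npz")["f"],O,(180,150,340,284)))
print("green held",bb(f,((50,80,20),(85,255,255)),(180,150,340,284)))
```

```text
[ 0.45974969 -0.29395823  0.24792745] 0.056932672048886135
orange held (27, 35, 100, 52)
green held (26, 35, 101, 52)
```

In the grip, green sits exactly as orange did, so the target is the TCP where orange was home: (0.454,-0.1277).

Request:
carry_out(
  commands=[-0.03,0.83,0,0,1,-0.03,0.83,0,0,1,-0.03,0.83,0,0,1,-0.03,0.83,0,0,1,-0.02,0.84,0,0,1,0,0,0,0,1,0,0,0,0,1],
)

```text
time_s: 10.3
tcp_pos: [0.4526, -0.1267, 0.2437]
eef_rot: [180.0, -0.1, -166.3]
contact_force: [0.2, -0.5, -1.5]
gripper_width: 0.057
```

Run:
```python
from h import *
P=np.array([telemetry.get_state()["tcp_pos"]])
f,K,W=cap("wrist");print(P,telemetry.get_state()["tcp_pos"])
d=np.load("w3.npz")
# image shift of receiver vs w3 (taken with the home grip)
a=cv2.cvtColor(d["f"],6)[130:188,180:320][:, :];b=cv2.cvtColor(f,6)
t=cv2.cvtColor(d["f"],7)[132:180,225:292]; r_=cv2.matchTemplate(cv2.cvtColor(f,7)[110:188,180:330],t,cv2.TM_CCOEFF_NORMED)
_,m,_,l=cv2.minMaxLoc(r_);print(m,(l[0]+180-225,l[1]+110-132))
```

```text
[[ 0.45264652 -0.12666276  0.2437243 ]] [ 0.45279618 -0.1272774   0.24391121]
0.9399393796920776 (-2, 5)
```

Run:
```python
from h import *
f,K,W=cap("wrist");print(telemetry.get_state()["tcp_pos"]);d=np.load("w3.npz")
for F,w in((d["f"],d["W"]),(f,W)):
    print(proj(K,w,(.4535,-.127,.042)),proj(K,w,(.4535,-.127,.08)), W[:3,3])
    g=cv2.cvtColor(F,7); c=g[150:184,235:280]; _,t=cv2.threshold(c,0,255,8)
    k=max(cv2.findContours(t,0,1)[0],key=cv2.contourArea); print(cv2.boundingRect(k),cv2.minEnclosingCircle(k))
cv2.imwrite("pics/w7.png",np.vstack([cv2.resize(x[120:200,180:340,::-1],None,fx=3.6,fy=3.6) for x in(d["f"],f)]))
```

```text
[ 0.45289381 -0.12766856  0.24405158]
[257.98238076 167.85294921] [258.09506896 173.92803682] [ 0.38701324 -0.14369479  0.38072792]
(12, 8, 24, 23) ((23.5, 19.0), 11.926960945129395)
[256.58517698 173.16098906] [256.63255367 179.63491859] [ 0.38701324 -0.14369479  0.38072792]
(0, 0, 45, 34) ((22.0, 17.0), 27.203041076660156)
```

View pics/w7.png

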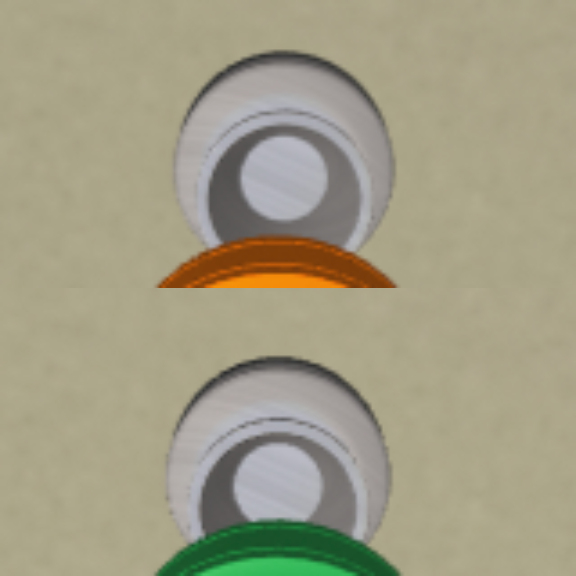

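The receiver's image shift matches the pose prediction to within 1 px, so I'm lowering.

Request:
carry_out(
  commands=[0.03,-0.01,-0.8,0,1,0,0,-0.8,0,1,0,0,-0.6,0,1,0,0,-0.2,0,1,0,0,0,0,1,0,0,0,0,1],
)

```text
time_s: 11.0
tcp_pos: [0.4552, -0.1282, 0.1498]
eef_rot: [-180.0, 0.0, -166.4]
contact_force: [0.4, 0.1, -0.0]
gripper_width: 0.0572
```

Request:
carry_out(
  commands=[0,0,-0.2,0,1,0,0,-0.2,0,1,0,0,0,0,1],
)

```text
time_s: 11.3
tcp_pos: [0.4539, -0.1277, 0.1322]
eef_rot: [180.0, -0.1, -166.4]
contact_force: [0.3, -0.6, -1.2]
gripper_width: 0.057
```

Request:
carry_out(
  commands=[0,0,-0.15,0,1,0,0,-0.15,0,1,0,0,0,0,1],
)

```text
time_s: 11.6
tcp_pos: [0.454, -0.1277, 0.1201]
eef_rot: [180.0, -0.1, -166.4]
contact_force: [0.4, 0.3, 0.0]
gripper_width: 0.0569
```

Request:
carry_out(
  commands=[0,0,-0.12,0,1,0,0,-0.12,0,1,0,0,0,0,1],
)

```text
time_s: 11.9
tcp_pos: [0.4541, -0.1277, 0.1107]
eef_rot: [180.0, -0.1, -166.4]
contact_force: [0.0, 0.4, 0.3]
gripper_width: 0.0569
```

Request:
carry_out(
  commands=[0,0,-0.07,0,1,0,0,0,0,1,0,0,0,0,1],
)

```text
time_s: 12.2
tcp_pos: [0.4546, -0.1277, 0.1087]
eef_rot: [-180.0, 0.0, -166.4]
contact_force: [-0.7, 0.5, -0.5]
gripper_width: 0.0573
```

Request:
carry_out(
  commands=[0,0,-0.04,0,1,0,0,0,0,1],
)

```text
time_s: 12.4
tcp_pos: [0.4549, -0.1276, 0.1078]
eef_rot: [-180.0, 0.0, -166.4]
contact_force: [-1.6, 1.2, 6.7]
gripper_width: 0.0571
```

Request:
carry_out(
  commands=[0,0,0,0,-1,0,0,0,0,-1,0,0,0,0,-1,0,0,0,0,-1,0,0,0.5,0,-1,0,0,1,0,-1,0,0,1,0,-1,0,0,1,0,-1],
)

```text
time_s: 13.2
tcp_pos: [0.4542, -0.1278, 0.2485]
eef_rot: [180.0, -0.0, -166.4]
contact_force: [1.1, -0.6, -0.6]
gripper_width: 0.0879
```

Run:
```python
from h import *
s=telemetry.get_state();print(s["tcp_pos"],s["time_s"])
f,K,W=cap("wrist");print(top(f,K,W,(50,80,20),(85,255,255),.104))
cv2.imwrite("pics/w8.png",f[:300,:,::-1]);np.savez("w8",f=f,K=K,W=W)
```

```text
[ 0.45417257 -0.12776443  0.24850519] 13.2
((230, 156, 54, 55), (0.4555, -0.1277, 30.8))
```

View pics/w8.png

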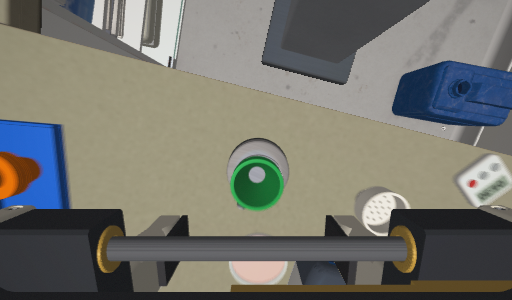

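Green is seated: top at (257,183), measured (0.4555,-0.1277), with the same apparent size as orange had at home. Now the funnel, at (385,210).

Request:
carry_out(
  commands=[0,0.85,0,0,-1,0,0.85,0,0,-1,0,0.85,0,0,-1,0,0.85,0,0,-1,0,0.8,0,0,-1,0,0,0,0,-1,0,0,0,0,-1],
)

```text
time_s: 13.95
tcp_pos: [0.4544, 0.0408, 0.2467]
eef_rot: [-180.0, -0.0, -166.3]
contact_force: [0.5, 0.4, -0.4]
gripper_width: 0.0874
```

Run:
```python
from h import *
s=telemetry.get_state();print(s["tcp_pos"])
f,K,W=cap("wrist");np.savez("w9",f=f,K=K,W=W)
print(proj(K,W,(.457,.04,.066)))
print(top(f,K,W,(0,0,170),(179,60,255),.066,box=(190,110,330,225)))
cv2.imwrite("pics/w9.png",f[:300,:,::-1])
```

```text
[0.45439493 0.04084399 0.24672591]
[255.41716439 177.5927145 ]
((231, 160, 50, 47), (0.4605, 0.0437, 33.6))
```

View pics/w9.png

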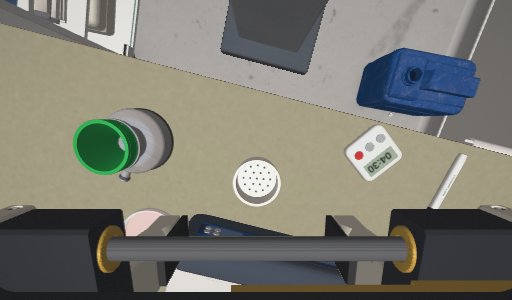

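The funnel rim is centred at about (257,182). The dark device front lies close behind it, so I'm checking its position and height against the gripper body.

Run:
```python
from h import *
d=np.load("side.npz");K,W=d["K"],d["W"]
for b,t in [((162,268),(157,243)),((244,207),(244,184))]:
    for z in (0,.02): print("bottom",z,plane(K,W,b,z).round(3))
    for z in(.06,.08,.1): print("top",z,plane(K,W,t,z).round(3))
e=np.load("w9.npz")
for uv in [(257,182),(197,214),(345,243)]:print(uv,[plane(e["K"],e["W"],uv,z).round(3) for z in(.066,.08,.1)])
cv2.imwrite("pics/s2.png",cv2.resize(d["f"][160:290,140:290,::-1],None,fx=4,fy=4,interpolation=2))
```

```text
bottom 0 [0.596 0.268 0.   ]
bottom 0.02 [0.582 0.279 0.02 ]
top 0.06 [0.619 0.246 0.06 ]
top 0.08 [0.604 0.258 0.08 ]
top 0.1 [0.589 0.27  0.1  ]
bottom 0 [ 0.541 -0.035  0.   ]
bottom 0.02 [ 0.529 -0.017  0.02 ]
top 0.06 [ 0.559 -0.066  0.06 ]
top 0.08 [ 0.546 -0.045  0.08 ]
top 0.1 [ 0.532 -0.025  0.1  ]
(257, 182) [array([0.462, 0.043, 0.066]), array([0.459, 0.042, 0.08 ]), array([0.454, 0.041, 0.1  ])]
(197, 214) [array([ 0.521, -0.021,  0.066]), array([ 0.515, -0.019,  0.08 ]), array([ 0.507, -0.016,  0.1  ])]
(345, 243) [array([0.515, 0.175, 0.066]), array([0.509, 0.169, 0.08 ]), array([0.501, 0.159, 0.1  ])]
```

View pics/s2.png

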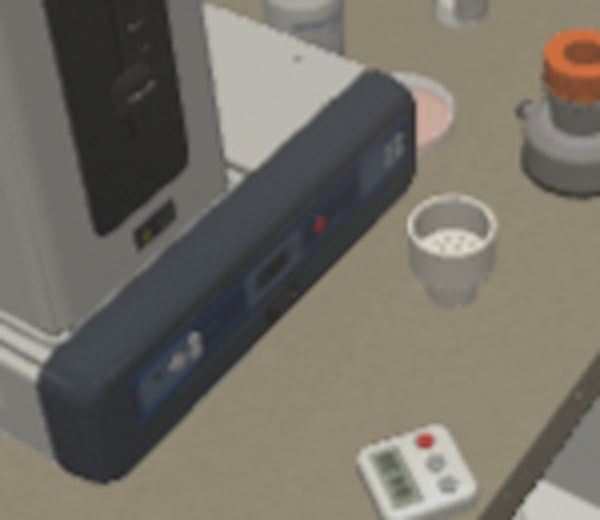

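The device front is at about x≈0.52–0.54 and up to about 0.1 high. I'll turn the jaws −22° so they are parallel to it before descending, then check the height with the gripper just above.

Request:
carry_out(
  commands=[0.19,0.04,-0.2,-1,-1,0,0,-0.4,-1,-1,0,0,-0.5,-1,-1,0,0,-0.5,-1,-1,0,0,-0.5,-1,-1,0,0,-0.5,-0.5,-1,0,0,0,0,-1,0,0,0,0,-1],
)

```text
time_s: 14.8
tcp_pos: [0.4623, 0.0411, 0.1433]
eef_rot: [-180.0, -0.0, 171.6]
contact_force: [0.1, 0.3, 0.8]
gripper_width: 0.0876
```

Run:
```python
from h import *
s=telemetry.get_state();print(s["tcp_pos"],s["eef_rot"])
f,K,W=cap("wrist");print(proj(K,W,(.462,.0427,.066)))
cv2.imwrite("pics/w10.png",f[:300,:,::-1])
f,K,W=cap("side");save("s3",f)
```

```text
[0.46226737 0.04108322 0.14326862] [-1.79956876e+02 -2.51641739e-02  1.71636789e+02]
[258.20877766 200.71954373]
```

View pics/w10.png

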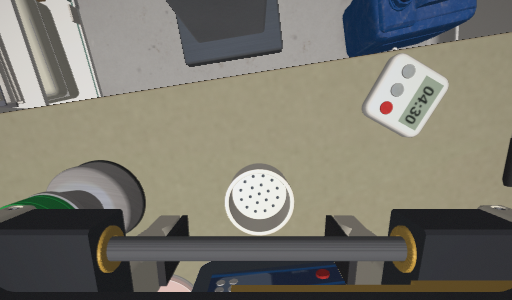

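Funnel at (259,201), as predicted, and the device edge is about 55 mm beyond it, which clears the body. Now down to grasp.

Request:
carry_out(
  commands=[0,0.04,-0.7,0,-1,0,0,-0.7,0,-1,0,0,-0.4,0,-1,0,0,-0.22,0,-1,0,0,0,0,-1,0,0,0,0,-1],
)

```text
time_s: 15.5
tcp_pos: [0.4629, 0.0438, 0.0632]
eef_rot: [180.0, 0.1, 171.7]
contact_force: [-0.1, -0.3, 0.4]
gripper_width: 0.0874
```

Request:
carry_out(
  commands=[0,0,0,0,1,0,0,0,0,1,0,0,0,0,1,0,0,0,0,1,0,0,0,0,1],
)

```text
time_s: 16.0
tcp_pos: [0.4623, 0.0435, 0.0625]
eef_rot: [180.0, 0.0, 171.6]
contact_force: [-0.2, -0.4, 1.9]
gripper_width: 0.057
```

Request:
carry_out(
  commands=[0,0,0.4,0,1,0,0,1,0,1,0,0,1,0.5,1,0,0,1,1,1,0,0,1,1,1,0,0,0.3,1,1,0,0,0,1,1,0,0,0,1,1],
)

```text
time_s: 16.8
tcp_pos: [0.462, 0.0436, 0.2507]
eef_rot: [180.0, 0.1, -166.2]
contact_force: [0.6, 0.5, -2.0]
gripper_width: 0.0569
```

Request:
carry_out(
  commands=[-0.04,-0.86,0,0,1,-0.04,-0.86,0,0,1,-0.04,-0.86,0,0,1,-0.04,-0.86,0,0,1,-0.04,-0.85,0,0,1,0,0,0,0,1,0,0,0,0,1],
)

```text
time_s: 17.5
tcp_pos: [0.4537, -0.1288, 0.2499]
eef_rot: [180.0, -0.0, -166.5]
contact_force: [0.8, 1.0, -1.0]
gripper_width: 0.0573
```

Run:
```python
from h import *
s=telemetry.get_state();print(s["tcp_pos"],s["eef_rot"])
f,K,W=cap("wrist");np.savez("w11",f=f,K=K,W=W)
for p in [(.455,-.1277,.104),(.455,-.1277,.034)]:print(proj(K,W,p))
cv2.imwrite("pics/w11.png",np.vstack([cv2.resize(x[120:290,180:340,::-1],None,fx=2,fy=2) for x in(np.load("w6.npz")["f"],f)]))
```

```text
[ 0.45369459 -0.12875459  0.24986164] [ 1.79978196e+02 -3.91826529e-02 -1.66505653e+02]
[257.21363689 183.76763141]
[257.01847442 171.44032859]
```

The picture limit is reached, so I'll check the held funnel's offset numerically, against the green adapter's in-grip appearance.

Run:
```python
from h import *
def edge(n,mask,dz,tz):
    d=np.load(n);f,K,W=d["f"],d["K"],d["W"]
    k=cv2.inRange(cv2.cvtColor(f,cv2.COLOR_RGB2HSV),*mask)[184:222,200:320] if 0 else cv2.inRange(cv2.cvtColor(f,cv2.COLOR_RGB2HSV),*mask)
    b=np.zeros_like(k);b[175:235,200:315]=k[175:235,200:315]
    c=max(cv2.findContours(b,0,1)[0],key=cv2.contourArea);print(n,cv2.boundingRect(c),[ (int(v),*(np.where(b[v])[0][[0,-1]].tolist() if b[v].any() else ())) for v in range(180,235,6)])
    return
edge("w3.npz",O,0,0);edge("w6.npz",((50,80,20),(85,255,255)),0,0)
edge("w11.npz",((0,0,90),(179,40,255)),0,0)
f=np.load("w11.npz")["f"]
print([f[v,257].tolist() for v in range(172,232,3)]);print([f[215,u].tolist() for u in range(200,316,5)])
```

```text
w3.npz (207, 185, 100, 50) [(180,), (186, 246, 266), (192, 232, 281), (198, 225, 288), (204, 220, 293), (210, 217, 296), (216, 214, 299), (222, 211, 302), (228, 208, 304), (234, 207, 306)]
w6.npz (207, 185, 100, 50) [(180,), (186, 244, 270), (192, 232, 282), (198, 224, 289), (204, 220, 294), (210, 217, 297), (216, 214, 299), (222, 210, 302), (228, 208, 304), (234, 207, 306)]
w11.npz (205, 184, 104, 51) [(180, 229, 287), (186, 243, 284), (192, 230, 283), (198, 224, 289), (204, 219, 294), (210, 216, 297), (216, 200, 314), (222, 200, 314), (228, 207, 314), (234, 205, 308)]
[[171, 172, 181], [167, 168, 176], [175, 177, 186], [174, 175, 182], [125, 121, 114], [125, 120, 113], [125, 120, 114], [126, 121, 114], [116, 113, 106], [242, 242, 238], [242, 239, 232], [242, 240, 234], [242, 240, 234], [242, 240, 233], [214, 211, 202], [240, 238, 231], [242, 240, 233], [242, 240, 233], [105, 109, 113], [111, 114, 115]]
[[134, 129, 112], [160, 156, 129], [62, 61, 55], [152, 148, 138], [242, 241, 239], [239, 237, 229], [242, 241, 235], [242, 241, 234], [242, 240, 234], [242, 240, 234], [242, 240, 234], [242, 240, 233], [87, 93, 100], [242, 240, 232], [242, 239, 232], [242, 239, 232], [242, 239, 232], [242, 239, 232], [241, 238, 231], [241, 238, 230], [166, 160, 133], [62, 61, 55], [134, 128, 112], [134, 129, 112]]
```

The held funnel's silhouette matches green's in-grip one within 1 px, so it is centred. Lowering it into the adapter at (0.4546,-0.1277).

Request:
carry_out(
  commands=[0.02,0.02,-0.7,0,1,0,0,-0.7,0,1,0,0,-0.4,0,1,0,0,-0.1,0,1,0,0,0,0,1,0,0,0,0,1],
)

```text
time_s: 18.15
tcp_pos: [0.4557, -0.1269, 0.1752]
eef_rot: [-180.0, 0.1, -166.3]
contact_force: [-0.2, -0.4, -1.1]
gripper_width: 0.0573
```

Request:
carry_out(
  commands=[0,0,-0.2,0,1,0,0,-0.2,0,1,0,0,0,0,1],
)

```text
time_s: 18.45
tcp_pos: [0.4541, -0.1273, 0.1571]
eef_rot: [180.0, -0.1, -166.4]
contact_force: [0.6, 0.7, -1.3]
gripper_width: 0.0568
```

Request:
carry_out(
  commands=[0,0,-0.15,0,1,0,0,-0.15,0,1,0,0,0,0,1],
)

```text
time_s: 18.75
tcp_pos: [0.4543, -0.1274, 0.1453]
eef_rot: [180.0, -0.1, -166.4]
contact_force: [0.5, 0.4, -1.0]
gripper_width: 0.0572
```

Request:
carry_out(
  commands=[0,0,-0.12,0,1,0,0,-0.07,0,1,0,0,0,0,1],
)

```text
time_s: 19.05
tcp_pos: [0.4547, -0.1273, 0.1382]
eef_rot: [180.0, -0.0, -166.4]
contact_force: [0.3, 0.2, -1.6]
gripper_width: 0.0567
```

Request:
carry_out(
  commands=[0,0,-0.07,0,1,0,0,0,0,1,0,0,0,0,1],
)

```text
time_s: 19.35
tcp_pos: [0.4549, -0.1273, 0.1358]
eef_rot: [-180.0, -0.0, -166.4]
contact_force: [0.3, 0.4, -1.3]
gripper_width: 0.0573
```

Request:
carry_out(
  commands=[0,0,-0.04,0,1,0,0,0,0,1],
)

```text
time_s: 19.55
tcp_pos: [0.4552, -0.1273, 0.1345]
eef_rot: [-180.0, 0.0, -166.4]
contact_force: [0.3, 0.1, 0.6]
gripper_width: 0.0572
```

Request:
carry_out(
  commands=[0,0,-0.03,0,1,0,0,0,0,1],
)

```text
time_s: 19.75
tcp_pos: [0.4553, -0.1273, 0.1343]
eef_rot: [-180.0, 0.1, -166.3]
contact_force: [-4.7, 1.9, 13.0]
gripper_width: 0.0569
```

Firm contact at the seated height of 0.1345. I'll release, rise and back off.

Request:
carry_out(
  commands=[0,0,0.02,0,-1,0,0,0,0,-1,0,0,0,0,-1,0,0,0,0,-1,0,0,0.5,0,-1,0,0,1,0,-1,0,0,1,0,-1,0,0,1,0,-1],
)

```text
time_s: 20.55
tcp_pos: [0.4546, -0.1273, 0.2752]
eef_rot: [180.0, -0.0, -166.4]
contact_force: [0.8, -0.7, -0.3]
gripper_width: 0.0877
```

Request:
carry_out(
  commands=[0,0,0,0,-1,0,0,0,0,-1,0,0,0,0,-1,0,0,0,0,-1],
)

```text
time_s: 20.95
tcp_pos: [0.4543, -0.1273, 0.2725]
eef_rot: [180.0, -0.1, -166.4]
contact_force: [-1.6, 0.6, 0.0]
gripper_width: 0.0878
```

Run:
```python
from h import *
s=telemetry.get_state();print(s["tcp_pos"],s["gripper_width"],s["time_s"],s["contact_force"])
f,K,W=cap("wrist");np.savez("w12",f=f,K=K,W=W)
c=(.4550,-.1275);print("pred",proj(K,W,(*c,.138)),"collar-lo",proj(K,W,(*c,.08)))
print("funnel",top(f,K,W,(0,0,215),(179,30,255),.138,box=(200,130,320,228)))
print("green",top(f,K,W,(50,80,20),(85,255,255),.08))
print("orange",top(f,K,W,*O,.062,box=(0,100,100,210)))
d=np.load("side.npz");g,K,W=cap("side");np.savez("side2",f=g,K=K,W=W)
k=cv2.inRange(cv2.cvtColor(g,cv2.COLOR_RGB2HSV),*G);b=np.zeros_like(k);b[150:215,260:310]=k[150:215,260:310]
ct=cv2.findContours(b,0,1)[0]
if ct: print("side green",cv2.boundingRect(max(ct,key=cv2.contourArea)))
print("pred z.08,.104",proj(K,W,(*c,.08)),proj(K,W,(*c,.104)))
# bystander change between start and now
for n,(x0,y0,x1,y1) in dict(timer=(228,262,264,296),marker=(175,288,228,328),bottle=(246,136,266,168),petri=(232,178,256,200)).items():
    print(n,np.abs(g[y0:y1,x0:x1].astype(int)-d["f"][y0:y1,x0:x1]).mean().round(1))
```

```text
[ 0.45429137 -0.12731275  0.27250244] 0.08775828229726312 20.95 [-1.58582966  0.6414915   0.03352125]
pred [256.23421778 185.74404506] collar-lo [256.22082414 174.58461291]
funnel ((229, 161, 55, 53), (0.4568, -0.1273, 29.3))
green ((235, 153, 42, 15), (0.4445, -0.131, 25.9))
orange ((0, 150, 55, 44), (0.5312, -0.4261, 42.8))
side green (277, 177, 18, 8)
pred z.08,.104 [285.01261338 179.01688252] [285.39992879 172.51898094]
timer 0.4
marker 0.4
bottle 0.7
petri 0.4
```

```bash
python3 -c "
from plant import r
print(r.close_job())"
```

```text
the job is handed in; nothing more can be done
None
```

The job is done and handed in at about 21 s of the 72 s allowed. The orange adapter stands in the blue tray, the green adapter is home in the receiver, and the funnel is home in the green adapter. Each part was lowered until it touched and then let go. No verdict was reported.

**Last checks**
- **Orange:** a picture taken after release showed it upright in the tray. It was only partly in view in the final frame.
- **Green:** it touched its seat with the gripper within 0.3 mm of the height where orange had been gripped when home. After release its top measured (0.4555, -0.1277), about 1 mm from where it was set down.
- **Funnel:** it met firm contact (13 N) within 0.5 mm of the expected seated height. After release its rim measured 29.3 mm radius against a true 29 mm, which agrees with being fully home.
- **Funnel centre:** it read about 2 mm further in x than the gripper position, which is within the camera calibration. I did not measure its tilt separately.
- **Bystanders:** the timer, petri dish, bottle and marker looked unchanged in the side view. The gripper was open and well clear.

I used up the 12-picture limit before seating the funnel, so the funnel checks were made from image numbers only.

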